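# Park the varnish carriage at its mark

### The job

The oval blank on the rail carriage has just been varnished: using only the two yellow sprung bumper bars, gently push the carriage along its nearly frictionless rails towards the red stops and brake it so that it comes to a complete standstill with its white pointer over the green stripe, without ever striking the red stops. Do not touch the blank or the blue carriage itself, do not bear down on or jam the buffers, and leave the other tools alone. Finish with the carriage released and staying still on the stripe by itself for several seconds.

Things in the scene. Friction and masses are not known exactly. Their poses are not given: they have to be found in the camera images.
- carriage (a joint): Carriage position along the rails (m), 0 at the rear end, growing towards the red stops (track +y), free to 0.5. It rolls freely on level rails: moving mass 2.4 kg nominal (varies by 30 %), rolling drag about 0.18 N per m/s (a push dies out only over some 13 s), hardly any dry friction (about 0.002 N). Nothing on it can be gripped.
- track: Plywood base 240 x 840 x 12 mm fixed on the table, with two rails 50 mm either side of its middle (tops 29 mm above the table; end bars 34 mm high, 395 mm from the centre). Origin: centre of its underside, table height. Its y axis is the travel direction towards the stops, z up. Carriage centre: x = 0, y = joint value - 0.24 m.
- deck: Blue carriage housing with the varnished oval blank; not to be touched. Origin at the carriage centre at table height, axes as the track's. Housing 150 (x) x 180 (y) mm, 44 to 72 mm high; blank 124 x 168 mm on it, top 92 mm above the table. Lugs at the front corners reach 100 mm either side, the white pointer 115 mm to +x.
- buffer_front: Front yellow bumper bar, a round bar 24 mm thick and 124 mm long across the track; axis 55 mm above the table. Origin at table height under the bar's middle: 138 mm ahead (+y) of the carriage centre when not pressed. It slides in up to 40 mm against a spring of 14 N/m (60 g, damping 0.3 N s/m). Pressing it back brakes; the carriage bounces off a finger held still.
- buffer_rear: Rear yellow bumper bar, the same, 138 mm behind the carriage centre when not pressed, spring 14 N/m, stroke 40 mm, axis 55 mm above the table. Pushing it forward drives the carriage. Rubber bellows fill the space behind the bars. Shut fingers have free room before and behind the bars above the rails.
- pointer (a point): Lower tip of the carriage's white pointer, 112 mm to the track's +x side of the carriage centre, level with it along the track, 18 mm above the table.
- mark (a point): Centre of the green stripe, 24 mm long along the track, on its +x side, 18 mm above the table. The pointer is centred when it coincides with this point. Axes as the track's.
- stop: Stop clamp fixed on the track: the green stripe and, further on, two red posts 26 x 22 mm, 64 mm high (screw heads to 76 mm), centred 88 mm either side of the track's middle, so fingers can pass between them (150 mm). Origin on the track's middle line at table height, level with the stripe; axes as the track's.
- stop_face (a point): Between the two red posts in the plane of the faces that meet the carriage, 130 mm beyond the stripe, 54 mm above the table.
- lug_face (a point): Middle of the carriage's lug front faces, 90 mm ahead of its centre, 54 mm above the table. It reaches the stop face when the pointer is 40 mm past the middle of the stripe.
- red_scraper: Bystander: hoop scraper, steel ring of 100 mm with two dark red handles, 30 mm high; origin at the ring's centre on the table.
- amber_scraper: Bystander: the same with amber handles.
- mug: Bystander: blue mug, 76 mm wide, 85 mm high; origin under its centre.
- wood_plane: Bystander: small wooden plane, 150 x 60 mm, 70 mm high; origin under its centre.
- tape_measure: Bystander: orange tape measure, 70 x 36 mm, 64 mm high; origin under its centre.
- drill: Bystander: cordless drill standing on its battery, 210 mm high; origin under its battery.

How it is judged:
On the way, in this order (a step that is already met when the one before it is completed fails the run):
1. the carriage is under way, short of the stripe (distance of deck from where it was at the start of the episode above 0.04 m and y of pointer in the frame of mark below -0.02 m).
2. the carriage stands still with its pointer over the stripe, for 3 s, untouched (y of pointer in the frame of mark between -0.012 and 0.012 m and velocity of joint carriage between -0.005 and 0.005 m/s and contact force between the fingers and buffer_front below 0.05 N and contact force between the fingers and buffer_rear below 0.05 N), for 3 s.
At the end, for the whole second after the job is handed in: The pointer is within 12 mm of the middle of the stripe along the track, the carriage moves at less than 5 mm/s, and nothing touches it (y of pointer in the frame of mark between -0.012 and 0.012 m and velocity of joint carriage between -0.005 and 0.005 m/s).
It fails at once if the carriage strikes the red stops (y of lug_face in the frame of stop_face above -0.001 m).
It fails at once if the robot touches the carriage housing or the varnished blank (contact force between any of the fingers, the arm and deck above 0.5 N).
It fails at once if a buffer is jammed, slammed or borne down on (more than 8 N) (contact force between any of the fingers, the arm and buffer_front above 8 N or contact force between any of the fingers, the arm and buffer_rear above 8 N).
It fails at once if the carriage is flung (faster than 0.3 m/s) (velocity of joint carriage above 0.3 m/s or velocity of joint carriage below -0.3 m/s).
It fails at once if a bystander is disturbed (distance of any of red_scraper, amber_scraper, mug, wood_plane, tape_measure, drill from where it was at the start of the episode above 0.03 m).
It also fails if it takes over 48 s, if anything falls off the work surface, if the arm or the gripper's body presses on something with over 40 N, if the wrist force passes 120 N, or if a joint passes its speed limit or range.

### The arm

A 6-joint arm with a two-finger parallel gripper is mounted at the origin on the work surface. World frame = base frame: x ahead of the robot, y to its left, z up, the work surface at z = 0. Lengths are in m, angles in rad, forces in N, time in s.
With the tool pointing down it reaches from about 0.35 to 0.775 m from the base axis. Payload 5.5 kg.
Tool frame: the origin (TCP) lies midway between the tips of the shut fingers; the grasp point (between the pads) lies 19 mm behind it; z points along the fingers, y is the line along which they close (so a half turn about z gives the same grasp; the last joint's range is limited). The gripper opens to 85 mm and grips with 20 to 120 N. Pads are 22 mm wide; open, the fingers measure 114 mm over their backs; the gripper's body (76 mm by 85 mm) begins 54 mm behind the grasp point. The pads swing forward as they close: fully open they stand 13 mm farther back than shut.
Start: joints at [0.978, 0.313, 0.046, 1.304, 0, 1.431], TCP at [0.252, 0.517, 0.231] pointing down, gripper open.
Joint ranges: [-2.76, 2.76], [-0.86, 1.69], [-1.03, 1.26], [-2.2, 2.34], [-1.47, 1.5], [-3.14, 3.14]. Speed limits (rad/s): [2.57, 2.57, 3.14, 3.14, 3.14, 3.14].

### API

Orientations are given as a unit quaternion [w, x, y, z].
In Python, from workcell import get_state, read_camera, camera_info, hand_in, recognise gives the robot as it stands.
- The arm moves only by the tool arm_command, never from a script. Its argument "moves" is one flat list of numbers, 7 for each row, row after row: the opening, from -1 (shut) to 1 (fully open), then the shift along the tool's x, y, z in mm, then the turn, a rotation vector about the tool's x, y, z in rad. A call has 1 to 8 rows; each row shifts and turns the commanded pose from where the row before left it, along the tool's axes as they then stand; what a row does not reach is not made up. A row lasts 1/8 s, in which the tool goes at most 62.5 mm and 10.7 degrees, less where a joint would pass 70% of its speed; a pose out of reach is approached as far as the arm can. A call with a gripper value outside its range is refused whole. The fingers move at their own pace and stop on an object; "newtons" is the grip in N (left out, the last holds). Time passes only in rows, so rows that do not move let the fingers close. It gives the time, the measured TCP pose, the force, the opening and the grip force at its end, in the units of the state.
- get_state(): the state, without advancing time (a new reading comes with each control period).
- read_camera(name): name is "scene" or "top" or "wrist"; returns (picture, depth): 480x640x3 uint8, blue, green, red; 480x640 float32, m along the optical axis (not along the pixel's ray), 0 where there is no reading.
- camera_info(name): a dict with "fovy" (degrees; the focal length in pixels is half the picture's height over the tangent of half this angle, whatever the lens; pixels are square), "cx", "cy" (the principal point, pixels), "eye" and "orientation" of the camera in the world; the wrist camera has in their place "tool_from_camera" (4x4, takes a point from camera to tool coordinates, whose origin is the TCP and whose axes are the flange's). Camera axes: x right, y down, z forward; pixel columns grow to the right and rows downward; lengths in m; the calibration is good to about 2 mm. A picture is of the moment at which its call begins: read the wrist's pose just before it. camera_info takes no time and is no camera call.
- hand_in(): hands the job in; it is judged then, once.
Trained networks look in the newest picture that a camera, given by its name, has taken for a name from the list of things; names that differ only in an ending like _2 or _b are one class to them, and where a whole thing is asked for, a point or a joint stands for the part that bears it (a point fixed in the world has none). Each returns a list of dicts, best first, with "confidence" (0 to 1); they miss things now and then, are a little off and sometimes report something else, mostly with a low value. They report only what shows in the picture. A call takes as long as a camera call.
- recognise(camera, label): "point" ([column, row] in pixels, amid what is visible of it).
The state is a dict: "clock": time; "joint_pos": joint angles; "qvel": joint speeds; "tau": joint torques, N m; "tcp_pos": TCP position; "orientation": TCP orientation; "wrist_force": force on the tool from outside, world axes, zero at the start; "ft_torque": the same for the moment, N m; "finger_gap": finger opening in m; "grip_force": force on a finger pad.
Only numpy, scipy, OpenCV 4.12 (cv2) and the standard library are available. Lean on these libraries where they do the work, as an engineer would, in place of code of your own. Each camera call takes 0.05 s, during which the arm holds its last target. There are 200 camera calls.

## Working session

There is one attempt and no reset: what is moved stays moved. The work goes in short steps, Python scripts to look and compute and a tool call to move; the robot and the scene stay as the last step left them, time stands still between calls to the robot, and variables do not carry over. Pictures are saved under pics/ and viewed, at most 10 in all, crops included, and the job is handed in when it is done.

Besides the shell and the picture viewer there is one more tool, called after "Emit:" by a JSON object that holds its "method" and its "body", one argument or row to a line. arm_command: Moves the arm, as the interface text tells. Its arguments: {"type":"object","properties":{"moves":{"type":"array"},"newtons":{"type":"number"}},"required":["moves"]}

```bash
mkdir -p pics
cat > h.py <<'E'
import numpy as np,cv2
from scipy.spatial.transform import Rotation as R
from workcell import *
def q2R(q): return R.from_quat([q[1],q[2],q[3],q[0]]).as_matrix()
def ray(c,px):
    i=camera_info(c); f=240/np.tan(np.radians(i['fovy'])/2)
    return i,np.array([(px[0]-i['cx'])/f,(px[1]-i['cy'])/f,1.0])
def at_z(c,px,z):
    i,d=ray(c,px); M=np.array(i['orientation']); M=q2R(M) if M.size==4 else M
    w=M@d; e=np.array(i['eye']); return e+w*(z-e[2])/w[2]
E
python3 - <<'E'
from h import *
s=get_state();print(s['clock'],s['tcp_pos'],s['orientation'],s['finger_gap'])
print(camera_info('top'));print(camera_info('scene'))
for c in ['top','scene']:
    im,d=read_camera(c);cv2.imwrite(f'pics/{c}0.png',im)
    for l,z in [('track',.012),('deck',.092),('buffer_front',.067),('buffer_rear',.067),('pointer',.018),('stop',.05),('mug',.08),('drill',.2),('wood_plane',.07),('tape_measure',.064),('red_scraper',.03),('amber_scraper',.03)]:
        r=recognise(c,l)[:2]
        print(c,l,[(np.round(x['point']).tolist(),round(x['confidence'],2),at_z(c,x['point'],z).round(3).tolist()) for x in r])
print(get_state()['clock'])
E
```

```text
0.0 [0.25127099 0.5166172  0.23041045] [-3.12737708e-04  2.24475455e-01  9.74479312e-01 -8.62064607e-04] 0.08538417556360649
{'fovy': 55.500554592641755, 'cx': 321.1354156923399, 'cy': 246.40695628081207, 'eye': array([ 0.45317317, -0.03357195,  1.22432802]), 'orientation': array([ 0.03886336, -0.7058239 ,  0.706607  , -0.03176167])}
{'fovy': 45.331339797442254, 'cx': 305.7764611495373, 'cy': 236.0562288048922, 'eye': array([1.48295722, 0.80886757, 1.44425197]), 'orientation': array([-0.14517133,  0.36170115,  0.86293115, -0.32163238])}
top track [([306.0, 266.0], 0.69, [0.523, 0.018, 0.012])]
top deck [([362.0, 270.0], 0.83, [0.507, -0.123, 0.092]), ([361.0, 270.0], 0.24, [0.509, -0.122, 0.092])]
top buffer_front [([314.0, 262.0], 0.67, [0.529, -0.003, 0.067])]
top buffer_rear [([409.0, 270.0], 0.56, [0.508, -0.244, 0.067])]
top pointer [([359.0, 267.0], 0.73, [0.518, -0.123, 0.018]), ([351.0, 164.0], 0.28, [0.798, -0.102, 0.018])]
top stop [([197.0, 223.0], 0.92, [0.634, 0.301, 0.05])]
top mug [([106.0, 240.0], 0.97, [0.586, 0.525, 0.08])]
top drill [([562.0, 256.0], 0.94, [0.533, 
[... 471 characters left out ...]
_rear [([275.0, 190.0], 0.72, [0.52, -0.238, 0.067])]
scene pointer [([296.0, 210.0], 0.59, [0.503, -0.153, 0.018])]
scene stop [([368.0, 306.0], 0.56, [0.652, 0.291, 0.05])]
scene mug [([299.0, 210.0], 0.72, [0.539, -0.105, 0.08]), ([450.0, 340.0], 0.69, [0.599, 0.535, 0.08])]
scene drill [([204.0, 136.0], 0.77, [0.601, -0.498, 0.2])]
scene wood_plane [([249.0, 146.0], 0.78, [0.43, -0.471, 0.07])]
scene tape_measure [([473.0, 306.0], 0.76, [0.444, 0.513, 0.064]), ([298.0, 208.0], 0.45, [0.523, -0.125, 0.064])]
scene red_scraper [([235.0, 260.0], 0.77, [0.804, -0.127, 0.03]), ([297.0, 210.0], 0.25, [0.509, -0.144, 0.03])]
scene amber_scraper [([295.0, 311.0], 0.92, [0.805, 0.142, 0.03])]
1.3
```

View pics/top0.png

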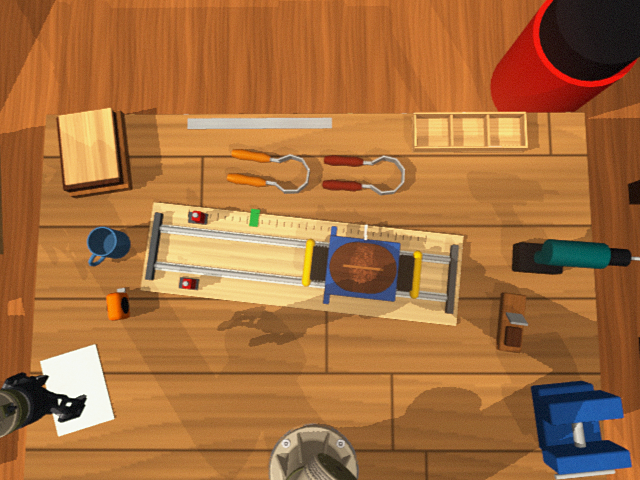

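View pics/scene0.png

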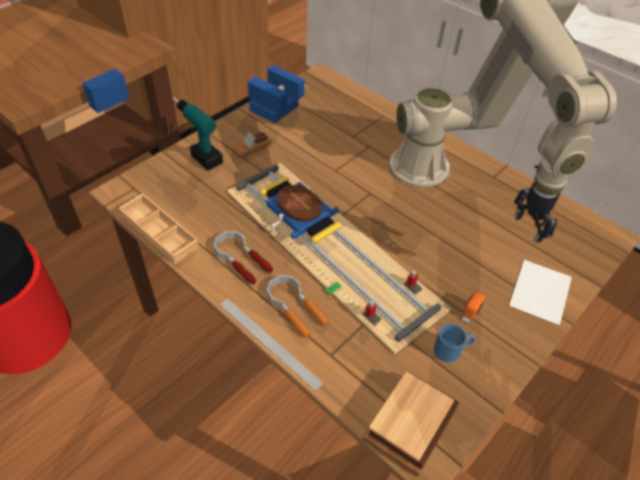

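The top view shows the track running from about (150,250) to (460,280). The carriage is at (362,268), with yellow bars at (309,263) and (416,275). The green stripe is at (255,217), the white pointer at (366,232), and the red posts at (197,216) and (188,284). Next I'll measure these more precisely.

Run:
```python
from h import *
im=cv2.imread('pics/top0.png');h=cv2.cvtColor(im,cv2.COLOR_BGR2HSV)
P=lambda px,z: at_z('top',px,z)[:2]
cs=[P(p,.012) for p in [(154,203),(463,236),(457,325),(141,291)]]
print('sides',[round(np.linalg.norm(cs[i]-cs[(i+1)%4]),3) for i in range(4)],'ctr',np.mean(cs,0).round(4))
v=(cs[0]-cs[1]+cs[3]-cs[2]);v/=np.linalg.norm(v);print('dir',v,np.arctan2(v[1],v[0]))
def cen(name,lo,hi,box,z):
    x0,x1,y0,y1=box;m=cv2.inRange(h,np.array(lo),np.array(hi))[y0:y1,x0:x1]
    ys,xs=np.nonzero(m);px=(np.mean(xs)+x0,np.mean(ys)+y0);w=P(px,z);print(name,len(xs),np.round(px,1),w.round(4));return w
f=cen('front',(22,150,120),(33,255,255),(295,322,235,290),.063)
r=cen('rear',(22,150,120),(33,255,255),(405,428,245,305),.063)
g=cen('green',(45,120,80),(80,255,255),(245,265,205,230),.018)
p=cen('ptr',(0,0,190),(180,60,255),(355,375,222,240),.03)
d=cen('deck',(105,120,60),(125,255,255),(320,410,225,305),.07)
a=cen('postA',(0,150,80),(8,255,255),(185,210,205,225),.064)
b=cen('postB',(0,150,80),(8,255,255),(175,200,275,295),.064)
print('bars',np.linalg.norm(f-r),'posts',np.linalg.norm(a-b)); 
u=(f-r)/np.linalg.norm(f-r);n=np.array([u[1],-u[0]]);c=(f+r)/2
print('u from bars',u,'ctr',c)
c0=np.mean(cs,0);n=np.array([v[1],-v[0]])
for k,q in dict(f=f,r=r,g=g,p=p,a=a,b=b,c=c).items(): print(k,'track xy',np.round([(q-c0)@n,(q-c0)@v],4))
print(q2R(get_state()['orientation']).round(3))
```

```text
sides [np.float64(0.836), np.float64(0.236), np.float64(0.839), np.float64(0.239)] ctr [0.5299 0.0277]
dir [0.10785044 0.99416713] 1.4627357080962862
front 293 [306.9 262.6] [0.5281 0.0144]
rear 227 [416.4 273.1] [ 0.5011 -0.2638]
green 148 [254.  217.2] [0.653  0.1584]
ptr 40 [365.3 232.1] [ 0.6107 -0.1381]
deck 1131 [358.7 268.6] [ 0.5124 -0.1169]
postA 93 [198.3 217.2] [0.6459 0.2949]
postB 87 [188.7 283.5] [0.4752 0.3149]
bars 0.27952051095582897 posts 0.1717926027122935
u from bars [0.09651477 0.99533155] ctr [ 0.51462918 -0.1247135 ]
f track xy [-0.0003 -0.0135]
r track xy [ 0.0029 -0.293 ]
g track xy [0.1084 0.1432]
p track xy [ 0.0983 -0.1562]
a track xy [0.0865 0.2781]
b track xy [-0.0853  0.2796]
c track xy [ 0.0013 -0.1532]
[[-0.899  0.438  0.   ]
 [ 0.438  0.899  0.   ]
 [-0.     0.    -1.   ]]
```

Emit:
{"method": "arm_command", "body": {
  "moves": [-1,0,0,0,0,0,0.175,-1,0,0,0,0,0,0.175,-1,0,0,0,0,0,0.175,-1,0,0,0,0,0,0.175,-1,0,0,0,0,0,0.175,-1,0,0,0,0,0,0.175,-1,0,0,0,0,0,0.174,-1,0,0,0,0,0,0],
  "newtons": 30
}}

```text
clock: 2.3
tcp_pos: [0.2516, 0.5171, 0.2313]
orientation: [-0.0, 0.743, 0.669, 0.0]
wrist_force: [0.3, 0.1, 0.8]
finger_gap: -0.0
grip_force: 0.0
```

Emit:
{"method": "arm_command", "body": {
  "moves": [-1,-46,41,0,0,0,0,-1,-46,41,0,0,0,0,-1,-46,41,0,0,0,0,-1,-46,41,0,0,0,0,-1,-46,41,0,0,0,0,-1,-46,41,0,0,0,0,-1,-46,41,0,0,0,0,-1,-46,42,0,0,0,0]
}}

```text
clock: 3.3
tcp_pos: [0.5408, 0.1146, 0.2316]
orientation: [0.0, 0.742, 0.67, 0.0]
wrist_force: [1.7, 1.3, 0.2]
finger_gap: -0.0001
grip_force: 0.0
```

Emit:
{"method": "arm_command", "body": {
  "moves": [-1,-53,0,0,0,0,0,-1,-53,0,0,0,0,0,-1,-53,0,0,0,0,0,-1,-53,0,0,0,0,0,-1,-53,0,0,0,0,0,-1,-53,0,0,0,0,0,-1,-53,0,0,0,0,0,-1,-52,0,0,0,0,0]
}}

```text
clock: 4.3
tcp_pos: [0.4947, -0.3061, 0.2314]
orientation: [0.0, 0.742, 0.67, 0.0]
wrist_force: [-0.1, 0.3, 0.3]
finger_gap: 0.0002
grip_force: 0.0
```

```bash
cat > m.py <<'E'
from h import *
import sys
U=np.array([.1065,.9943]);N=np.array([U[1],-U[0]]);C0=np.array([.5299,.0277])
def tr(p): q=np.asarray(p)[:2]-C0; return np.round([q@N,q@U],4)
def tool():
    s=get_state();M=q2R(s['orientation']);print('t',round(s['clock'],2),'tool track',tr(s['tcp_pos']),'z',round(s['tcp_pos'][2],4),'yaw err',round(float(np.arctan2(M[1,0],M[0,0])-np.arctan2(U[1],U[0])),4),'tilt',M[:2,2].round(3),'F',np.round(s['wrist_force'],2))
K=None
def rect(im,z,x0,x1,y0,y1,s=1000):   # track-plane rectified: columns=y, rows=x, 1 mm
    i=camera_info('top');f=240/np.tan(np.radians(i['fovy'])/2);M=q2R(i['orientation']);e=np.array(i['eye'])
    ys,xs=np.meshgrid(np.arange(y0,y1,1/s),np.arange(x0,x1,1/s))
    W=np.stack([C0[0]+xs*N[0]+ys*U[0],C0[1]+xs*N[1]+ys*U[1],np.full_like(xs,z)],-1)
    c=(W-e)@M
    return cv2.remap(im,(f*c[...,0]/c[...,2]+i['cx']).astype('f4'),(f*c[...,1]/c[...,2]+i['cy']).astype('f4'),cv2.INTER_LINEAR)
def half(p,hi):   # sub-mm edges of the longest run at half level
    m=p>hi; idx=np.nonzero(m)[0]; return idx[0],idx[-1]
def carriage(im):
    out=[]
    for x0,x1 in [(.066,.073),(-.073,-.066)]:
        b=rect(im,.072,x0,x1,-.36,.30).astype(float)
        p=(b[...,0]-b[...,2]).mean(0); p=cv2.GaussianBlur(p[None],(5,1),0)[0]
        idx=np.nonzero(p>25)[0]
        runs=np.split(idx,np.nonzero(np.diff(idx)>12)[0]+1); r=max(runs,key=len)
        out.append((round(-.36+r[0]/1000,4),round(-.36+r[-1]/1000,4)))
    return out
def look(save=None):
    t=get_state()['clock'];im,_=read_camera('top')
    if save: cv2.imwrite(f'pics/{save}.png',im)
    print('t',round(t,3),'deck edges +x,-x:',carriage(im)); return im
E
python3 - <<'E'
from m import *
tool(); im=look('a'); look()
print(carriage(cv2.imread('pics/top0.png')))
r=rect(im,.072,-.13,.13,-.4,.35); g=rect(im,.018,-.13,.13,-.4,.35)
cv2.imwrite('pics/rect.png',np.vstack([r,g]))
h=cv2.cvtColor(g,cv2.COLOR_BGR2HSV);m=cv2.inRange(h,(45,120,80),(80,255,255));ys,xs=np.nonzero(m);print('green',xs.min()-400,xs.max()-400,xs.mean()-400)
E
```

```text
t 4.3 tool track [ 0.0006 -0.3356] z 0.2314 yaw err 0.0043 tilt [ 0.001 -0.   ] F [-0.08  0.32  0.31]
t 4.3 deck edges +x,-x: [(np.float64(-0.242), np.float64(-0.066)), (np.float64(-0.24), np.float64(-0.065))]
t 4.35 deck edges +x,-x: [(np.float64(-0.242), np.float64(-0.066)), (np.float64(-0.24), np.float64(-0.065))]
[(np.float64(-0.242), np.float64(-0.066)), (np.float64(-0.24), np.float64(-0.067))]
green 131 154 143.0558276199804
```

View pics/rect.png

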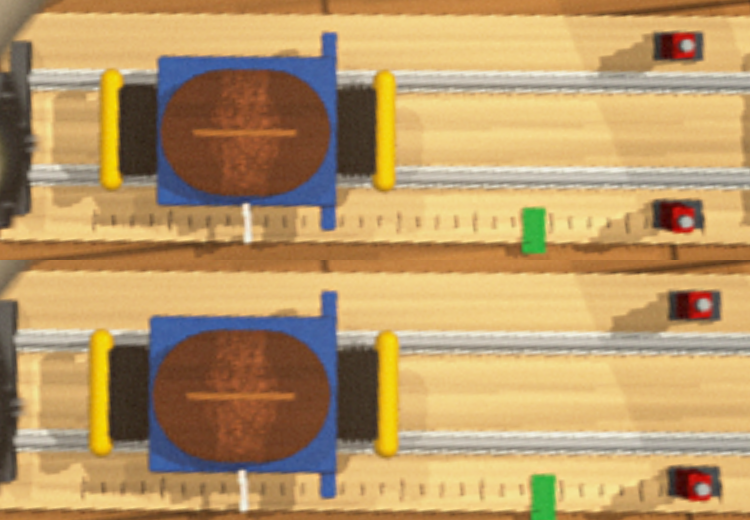

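The rectified view agrees with the given dimensions: carriage centre at track y ≈ -0.155 and stripe at +0.143, so the travel is about 0.298 m. Now I'll lower the fingers behind the rear bar and push.

Emit:
{"method": "arm_command", "body": {
  "moves": [-1,0,0,46,0,0,0,-1,0,0,46,0,0,0,-1,0,0,46,0,0,0,-1,0,0,47,0,0,0,-1,0,0,0,0,0,0]
}}

```text
clock: 5.03
tcp_pos: [0.4923, -0.3013, 0.0428]
orientation: [-0.004, 0.743, 0.67, -0.001]
wrist_force: [-0.8, 0.6, 0.9]
finger_gap: 0.0
grip_force: 0.0
```

Run:
```python
from m import *
tool(); im=look()
r=rect(im,.055,-.13,.13,-.4,.0); cv2.imwrite('pics/r2.png',cv2.resize(r,None,fx=1.5,fy=1.5))
```

```text
t 5.03 tool track [-0.0024 -0.3311] z 0.0428 yaw err 0.0034 tilt [-0.006  0.006] F [-0.84  0.59  0.88]
t 5.025 deck edges +x,-x: [(np.float64(-0.242), np.float64(-0.066)), (np.float64(-0.24), np.float64(-0.065))]
```

View pics/r2.png

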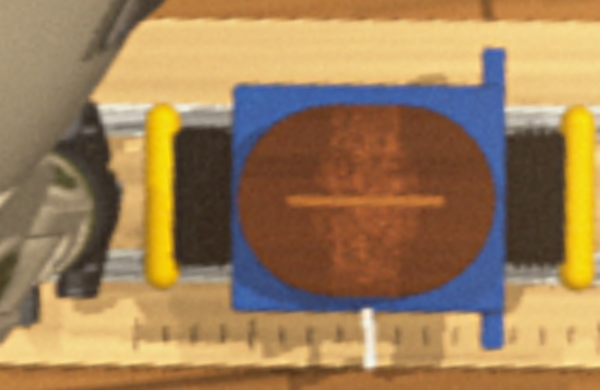

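The view shows the shut fingers (~col 100) behind the rear bar (col 161) with clear space between them. I'll start the gentle push at 32 mm/s.

Emit:
{"method": "arm_command", "body": {
  "moves": [-1,4,0,0,0,0,0,-1,4,0,0,0,0,0,-1,4,0,0,0,0,0,-1,4,0,0,0,0,0,-1,4,0,0,0,0,0,-1,4,0,0,0,0,0,-1,4,0,0,0,0,0,-1,4,0,0,0,0,0]
}}

```text
clock: 6.08
tcp_pos: [0.4985, -0.2722, 0.0462]
orientation: [-0.0, 0.744, 0.669, 0.0]
wrist_force: [-0.4, -0.2, -0.0]
finger_gap: -0.0003
grip_force: 0.1
```

Run:
```python
from m import *
tool(); im=look()
```

```text
t 6.08 tool track [ 0.0007 -0.3016] z 0.0462 yaw err 0.0007 tilt [0. 0.] F [-0.38 -0.15 -0.01]
t 6.075 deck edges +x,-x: [(np.float64(-0.24), np.float64(-0.064)), (np.float64(-0.239), np.float64(-0.064))]
```

Emit:
{"method": "arm_command", "body": {
  "moves": [-1,4,0,0,0,0,0,-1,4,0,0,0,0,0,-1,4,0,0,0,0,0,-1,4,0,0,0,0,0,-1,4,0,0,0,0,0,-1,4,0,0,0,0,0,-1,4,0,0,0,0,0,-1,4,0,0,0,0,0]
}}

```text
clock: 7.12
tcp_pos: [0.5018, -0.2403, 0.0463]
orientation: [-0.0, 0.744, 0.669, 0.0]
wrist_force: [0.8, -0.3, 0.7]
finger_gap: -0.0
grip_force: 0.0
```

Run:
```python
from m import *
tool(); im=look('p2')
r=rect(im,.055,-.13,.13,-.4,.35); cv2.imwrite('pics/r3.png',r)
```

```text
t 7.12 tool track [ 0.0006 -0.2695] z 0.0463 yaw err 0.0007 tilt [0. 0.] F [ 0.78 -0.3   0.66]
t 7.125 deck edges +x,-x: [(np.float64(-0.198), np.float64(-0.022)), (np.float64(-0.197), np.float64(-0.022))]
```

View pics/r3.png

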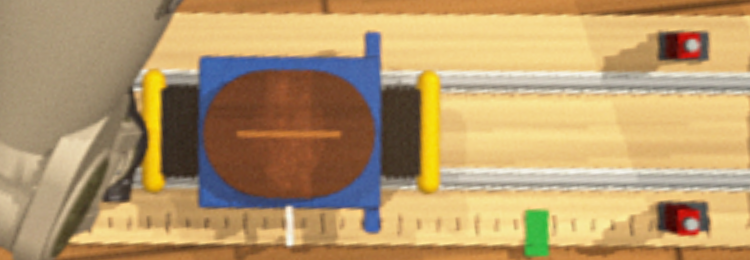

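Emit:
{"method": "arm_command", "body": {
  "moves": [-1,4,0,0,0,0,0,-1,-5,0,-40,0,0,0,-1,-5,0,-60,0,0,0,-1,60,0,0,0,0,0,-1,60,0,0,0,0,0,-1,60,0,0,0,0,0,-1,60,0,0,0,0,0,-1,60,0,0,0,0,0]
}}

```text
clock: 8.18
tcp_pos: [0.533, 0.0536, 0.1465]
orientation: [0.0, 0.744, 0.669, 0.0]
wrist_force: [1.5, -0.6, 0.3]
finger_gap: 0.0
grip_force: 0.0
```

Emit:
{"method": "arm_command", "body": {
  "moves": [-1,61,0,0,0,0,0,-1,61,0,0,0,0,0,-1,61,0,0,0,0,0,-1,62,0,0,0,0,0,-1,0,0,50,0,0,0,-1,0,0,50,0,0,0]
}}

```text
clock: 8.93
tcp_pos: [0.5593, 0.2971, 0.0457]
orientation: [0.0, 0.743, 0.669, 0.001]
wrist_force: [-0.1, -0.6, -1.2]
finger_gap: -0.0002
grip_force: 0.0
```

Run:
```python
from m import *
tool(); look();look();look()
im=look('p3')
r=rect(im,.055,-.13,.13,-.4,.35); cv2.imwrite('pics/r4.png',r)
```

```text
t 8.93 tool track [0.0005 0.271 ] z 0.0457 yaw err 0.003 tilt [0.002 0.001] F [-0.08 -0.56 -1.21]
t 8.925 deck edges +x,-x: [(np.float64(-0.102), np.float64(0.074)), (np.float64(-0.1), np.float64(0.075))]
t 8.975 deck edges +x,-x: [(np.float64(-0.099), np.float64(0.076)), (np.float64(-0.097), np.float64(0.077))]
t 9.025 deck edges +x,-x: [(np.float64(-0.097), np.float64(0.079)), (np.float64(-0.095), np.float64(0.079))]
t 9.075 deck edges +x,-x: [(np.float64(-0.094), np.float64(0.081)), (np.float64(-0.092), np.float64(0.082))]
```

View pics/r4.png

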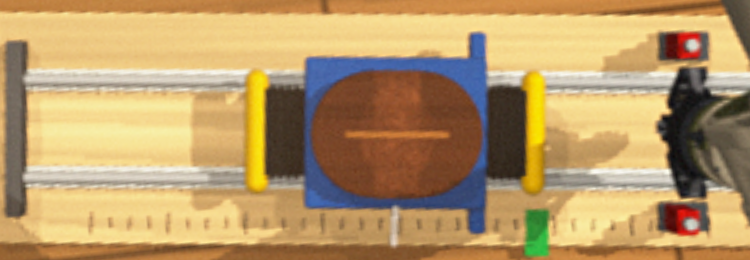

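Emit:
{"method": "arm_command", "body": {
  "moves": [-1,0,0,0,0,0,0,-1,0,0,0,0,0,0,-1,0,0,0,0,0,0,-1,0,0,0,0,0,0,-1,0,0,0,0,0,0,-1,0,0,0,0,0,0,-1,0,0,0,0,0,0,-1,0,0,0,0,0,0]
}}

```text
clock: 10.12
tcp_pos: [0.5588, 0.2953, 0.0462]
orientation: [-0.0, 0.744, 0.669, -0.0]
wrist_force: [0.3, -0.8, 0.3]
finger_gap: -0.0001
grip_force: 0.0
```

Run:
```python
from m import *
tool(); look();look()
```

```text
t 10.12 tool track [2.000e-04 2.692e-01] z 0.0462 yaw err 0.0007 tilt [-0.  0.] F [ 0.31 -0.78  0.32]
t 10.125 deck edges +x,-x: [(np.float64(-0.044), np.float64(0.132)), (np.float64(-0.042), np.float64(0.132))]
t 10.175 deck edges +x,-x: [(np.float64(-0.041), np.float64(0.134)), (np.float64(-0.039), np.float64(0.134))]
```

Emit:
{"method": "arm_command", "body": {
  "moves": [-1,0,0,0,0,0,0,-1,0,0,0,0,0,0,-1,0,0,0,0,0,0,-1,0,0,0,0,0,0,-1,0,0,0,0,0,0,-1,0,0,0,0,0,0,-1,0,0,0,0,0,0,-1,0,0,0,0,0,0]
}}

```text
clock: 11.22
tcp_pos: [0.5589, 0.2953, 0.0463]
orientation: [-0.0, 0.744, 0.669, 0.0]
wrist_force: [-0.6, -0.1, 0.7]
finger_gap: 0.0001
grip_force: 0.0
```

Run:
```python
from m import *
tool(); look()
```

```text
t 11.22 tool track [0.0003 0.2692] z 0.0463 yaw err 0.0007 tilt [0. 0.] F [-0.59 -0.08  0.65]
t 11.225 deck edges +x,-x: [(np.float64(0.005), np.float64(0.181)), (np.float64(0.007), np.float64(0.181))]
```

Emit:
{"method": "arm_command", "body": {
  "moves": [-1,1,0,0,0,0,0,-1,2.5,0,0,0,0,0,-1,2.5,0,0,0,0,0,-1,2.5,0,0,0,0,0,-1,2.5,0,0,0,0,0,-1,2.5,0,0,0,0,0,-1,2.5,0,0,0,0,0,-1,2.5,0,0,0,0,0]
}}

```text
clock: 12.28
tcp_pos: [0.5609, 0.3139, 0.0463]
orientation: [0.0, 0.744, 0.669, 0.0]
wrist_force: [-0.7, -1.6, -1.0]
finger_gap: 0.0001
grip_force: 0.1
```

Run:
```python
from m import *
tool(); look()
```

```text
t 12.28 tool track [0.0003 0.2879] z 0.0463 yaw err 0.0007 tilt [0. 0.] F [-0.67 -1.57 -0.96]
t 12.275 deck edges +x,-x: [(np.float64(0.045), np.float64(0.221)), (np.float64(0.048), np.float64(0.222))]
```

Emit:
{"method": "arm_command", "body": {
  "moves": [-1,2.4,0,0,0,0,0,-1,2.4,0,0,0,0,0,-1,2.4,0,0,0,0,0]
}}

```text
clock: 12.7
tcp_pos: [0.5616, 0.321, 0.0463]
orientation: [-0.0, 0.744, 0.669, 0.0]
wrist_force: [-1.4, -0.4, -0.2]
finger_gap: -0.0004
grip_force: 0.1
```

Run:
```python
from m import *
tool(); look()
```

```text
t 12.7 tool track [0.0003 0.295 ] z 0.0463 yaw err 0.0006 tilt [0. 0.] F [-1.4  -0.4  -0.23]
t 12.7 deck edges +x,-x: [(np.float64(0.053), np.float64(0.229)), (np.float64(0.055), np.float64(0.23))]
```

Emit:
{"method": "arm_command", "body": {
  "moves": [-1,2.5,0,0,0,0,0,-1,2.5,0,0,0,0,0,-1,2.5,0,0,0,0,0]
}}

```text
clock: 13.12
tcp_pos: [0.5624, 0.3285, 0.0463]
orientation: [-0.0, 0.744, 0.669, 0.0]
wrist_force: [-0.4, 0.4, -0.4]
finger_gap: 0.0
grip_force: 0.0
```

Run:
```python
from m import *
tool(); look()
```

```text
t 13.12 tool track [3.000e-04 3.026e-01] z 0.0463 yaw err 0.0007 tilt [0. 0.] F [-0.44  0.36 -0.44]
t 13.125 deck edges +x,-x: [(np.float64(0.054), np.float64(0.23)), (np.float64(0.056), np.float64(0.231))]
```

Emit:
{"method": "arm_command", "body": {
  "moves": [-1,5,0,0,0,0,0,-1,10,0,0,0,0,0,-1,5,0,0,0,0,0,-1,0,0,0,0,0,0]
}}

```text
clock: 13.68
tcp_pos: [0.5644, 0.3489, 0.0463]
orientation: [0.0, 0.743, 0.669, 0.0]
wrist_force: [0.1, 0.0, 0.5]
finger_gap: 0.0001
grip_force: 0.0
```

Run:
```python
from m import *
tool(); im=look('q1')
g=rect(im,.018,-.13,.13,0,.35); cv2.imwrite('pics/r5.png',cv2.resize(g,None,fx=2,fy=2))
```

```text
t 13.68 tool track [1.00e-04 3.23e-01] z 0.0463 yaw err 0.0015 tilt [0. 0.] F [0.05 0.05 0.47]
t 13.675 deck edges +x,-x: [(np.float64(0.052), np.float64(0.228)), (np.float64(0.054), np.float64(0.229))]
```

View pics/r5.png

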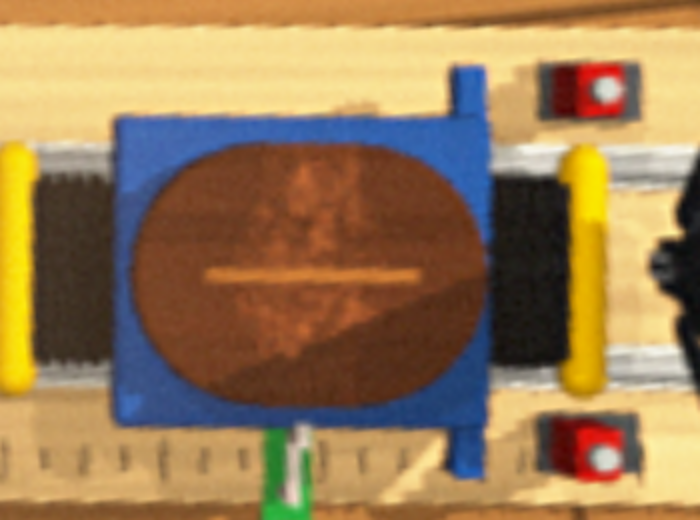

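Emit:
{"method": "arm_command", "body": {
  "moves": [-1,0,0,0,0,0,0,-1,0,0,0,0,0,0,-1,0,0,0,0,0,0,-1,0,0,0,0,0,0,-1,0,0,0,0,0,0,-1,0,0,0,0,0,0,-1,0,0,0,0,0,0,-1,0,0,0,0,0,0]
}}

```text
clock: 14.72
tcp_pos: [0.5645, 0.3482, 0.0463]
orientation: [-0.0, 0.744, 0.669, 0.0]
wrist_force: [-0.0, 0.6, 0.8]
finger_gap: 0.0
grip_force: 0.0
```

Run:
```python
from m import *
tool(); im=look('q2')
g=rect(im,.018,.095,.125,.11,.18)
h=cv2.cvtColor(g,cv2.COLOR_BGR2HSV)
for n,lo,hi in [('green',(45,120,60),(80,255,255)),('white',(0,0,170),(180,70,255))]:
    m=cv2.inRange(h,lo,hi)
    for r in range(0,30,5):
        xs=np.nonzero(m[r:r+5])[1]; print(n,95+r,len(xs),(xs.min()+110,xs.max()+110,xs.mean().round(1)+110) if len(xs) else '')
```

```text
t 14.72 tool track [3.000e-04 3.224e-01] z 0.0463 yaw err 0.0007 tilt [0. 0.] F [-0.01  0.57  0.83]
t 14.725 deck edges +x,-x: [(np.float64(0.05), np.float64(0.226)), (np.float64(0.052), np.float64(0.226))]
green 95 57 (np.int64(133), np.int64(154), np.float64(142.2))
green 100 58 (np.int64(133), np.int64(154), np.float64(143.1))
green 105 55 (np.int64(133), np.int64(154), np.float64(143.0))
green 110 49 (np.int64(132), np.int64(155), np.float64(144.9))
green 115 54 (np.int64(132), np.int64(154), np.float64(143.7))
green 120 85 (np.int64(131), np.int64(154), np.float64(142.3))
white 95 28 (np.int64(142), np.int64(148), np.float64(144.4))
white 100 25 (np.int64(142), np.int64(146), np.float64(144.0))
white 105 25 (np.int64(142), np.int64(146), np.float64(144.0))
white 110 34 (np.int64(141), np.int64(147), np.float64(144.1))
white 115 35 (np.int64(141), np.int64(147), np.float64(144.0))
white 120 11 (np.int64(141), np.int64(146), np.float64(143.3))
```

The white pointer (~col 293) lies over the green stripe (cols 264–312), and the carriage is drifting back at about 2.5 mm/s. I'll let it settle.

Emit:
{"method": "arm_command", "body": {
  "moves": [-1,0,0,0,0,0,0,-1,0,0,0,0,0,0,-1,0,0,0,0,0,0,-1,0,0,0,0,0,0,-1,0,0,0,0,0,0,-1,0,0,0,0,0,0,-1,0,0,0,0,0,0,-1,0,0,0,0,0,0]
}}

```text
clock: 15.78
tcp_pos: [0.5645, 0.3482, 0.0463]
orientation: [-0.0, 0.744, 0.669, 0.0]
wrist_force: [0.4, 0.5, -1.0]
finger_gap: 0.0002
grip_force: 0.0
```

Emit:
{"method": "arm_command", "body": {
  "moves": [-1,0,0,0,0,0,0,-1,0,0,0,0,0,0,-1,0,0,0,0,0,0,-1,0,0,0,0,0,0,-1,0,0,0,0,0,0,-1,0,0,0,0,0,0,-1,0,0,0,0,0,0,-1,0,0,0,0,0,0]
}}

```text
clock: 16.77
tcp_pos: [0.5645, 0.3482, 0.0463]
orientation: [-0.0, 0.744, 0.669, 0.0]
wrist_force: [-0.9, -0.3, -0.5]
finger_gap: 0.0004
grip_force: 0.0
```

```bash
cat > w.py <<'E'
from m import *
tool(); im=look('q3')
g=rect(im,.018,.1,.12,.11,.18);h=cv2.cvtColor(g,cv2.COLOR_BGR2HSV)
for lo,hi in [((45,120,60),(80,255,255)),((0,0,170),(180,70,255))]:
    xs=np.nonzero(cv2.inRange(h,lo,hi))[1]; print(xs.min()+110,xs.max()+110,xs.mean()+110)
E
python3 w.py
```

```text
t 16.77 tool track [2.000e-04 3.224e-01] z 0.0463 yaw err 0.0007 tilt [0. 0.] F [-0.9  -0.26 -0.47]
t 16.775 deck edges +x,-x: [(np.float64(0.047), np.float64(0.224)), (np.float64(0.05), np.float64(0.224))]
132 154 146.4471153846154
138 145 141.5546218487395
```

Emit:
{"method": "arm_command", "body": {
  "moves": [-1,0,0,0,0,0,0,-1,0,0,0,0,0,0,-1,0,0,0,0,0,0,-1,0,0,0,0,0,0,-1,0,0,0,0,0,0,-1,0,0,0,0,0,0,-1,0,0,0,0,0,0,-1,0,0,0,0,0,0]
}}

```text
clock: 17.82
tcp_pos: [0.5645, 0.3482, 0.0463]
orientation: [-0.0, 0.744, 0.669, 0.0]
wrist_force: [-0.2, -0.5, -0.1]
finger_gap: -0.0002
grip_force: 0.0
```

Emit:
{"method": "arm_command", "body": {
  "moves": [-1,0,0,0,0,0,0,-1,0,0,0,0,0,0,-1,0,0,0,0,0,0,-1,0,0,0,0,0,0,-1,0,0,0,0,0,0,-1,0,0,0,0,0,0,-1,0,0,0,0,0,0,-1,0,0,0,0,0,0]
}}

```text
clock: 18.82
tcp_pos: [0.5645, 0.3482, 0.0463]
orientation: [-0.0, 0.744, 0.669, 0.0]
wrist_force: [-0.5, -0.3, 0.8]
finger_gap: 0.0004
grip_force: 0.0
```

Emit:
{"method": "arm_command", "body": {
  "moves": [-1,0,0,0,0,0,0,-1,0,0,0,0,0,0,-1,0,0,0,0,0,0,-1,0,0,0,0,0,0,-1,0,0,0,0,0,0,-1,0,0,0,0,0,0,-1,0,0,0,0,0,0,-1,0,0,0,0,0,0]
}}

```text
clock: 19.82
tcp_pos: [0.5645, 0.3482, 0.0463]
orientation: [-0.0, 0.744, 0.669, 0.0]
wrist_force: [0.8, 1.3, 0.3]
finger_gap: -0.0002
grip_force: 0.0
```

```bash
python3 w.py
```

```text
t 19.82 tool track [2.000e-04 3.224e-01] z 0.0463 yaw err 0.0007 tilt [0. 0.] F [0.77 1.25 0.31]
t 19.825 deck edges +x,-x: [(np.float64(0.047), np.float64(0.223)), (np.float64(0.05), np.float64(0.224))]
132 154 146.58333333333334
138 145 141.54166666666666
```

The carriage has not moved in the last 3 s, and the pointer is about 1.5 mm from the stripe centre.

```bash
python3 -c "
from workcell import hand_in
print(hand_in())"
```

```text
the job is handed in; nothing more can be done
None
```

The carriage came to rest untouched with its pointer about 1.5 mm from the middle of the stripe, stayed still for the last 3 s I watched, and never reached the red stops; the job is handed in, but no verdict was returned.

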